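Start a seven-minute cure on the UV curing box

ROBOT

A 6-joint arm with a two-finger parallel gripper is mounted at the origin on the work surface. World frame = base frame: x ahead of the robot, y to its left, z up, the work surface at z = 0. Lengths are in m, angles in rad, forces in N, time in s.
With the tool pointing down it reaches from about 0.35 to 0.775 m from the base axis. Payload 5.5 kg.
Tool frame: the origin (TCP) lies midway between the tips of the shut fingers; the grasp point (between the pads) lies grip_point_offset behind it (grip_point_offset is the distance from the TCP to the grasp point, in m); z points along the fingers, y is the direction in which the jaws open and shut (so a half turn about z gives the same grasp; the last joint's range is limited). The gripper opens to 85 mm and grips with 20 to 120 N. Pads are 22 mm wide; open, the fingers measure 114 mm over their backs; the gripper's body (76 mm by 85 mm) begins 54 mm behind the grasp point. The pads swing forward as they close: fully open they stand 13 mm farther back than shut.
Start: joints at [-1.401, 0.313, 0.046, 1.304, 0, 1.431], TCP at [0.175, -0.548, 0.231] pointing down, gripper open.
Joint ranges: [-2.76, 2.76], [-0.86, 1.69], [-1.03, 1.26], [-2.2, 2.34], [-1.47, 1.5], [-3.14, 3.14]. Speed limits (rad/s): [2.57, 2.57, 3.14, 3.14, 3.14, 3.14].

INTERFACE

Orientations are given as a unit quaternion [w, x, y, z].
In Python, from workcell import * gives the robot as it stands.
- The arm moves only by the tool send_rows, never from a script. Its argument "series" is one flat list of numbers, 7 for each row, row after row: the shift along the tool's x, y, z in cm, then the turn, a rotation vector about the tool's x, y, z in degrees, then the opening, from 0 (shut) to 1 (fully open). A call has 1 to 10 rows; each row is the pose to reach, as a shift and turn from the pose commanded when the call began, along the tool's axes at that moment; what a row does not reach only later rows make up. A row lasts 1/12 s, in which the tool goes at most 41.7 mm and 7.16 degrees, less where a joint would pass 70% of its speed; a pose out of reach is approached as far as the arm can. A call with a gripper value outside its range is refused whole. The fingers move at their own pace and stop on an object; "newtons" is the grip in N (left out, the last holds). Time passes only in rows, so rows that repeat a pose let the fingers close. It gives the time, the measured TCP pose, the force and the opening at its end, in the units of the state.
- get_state(): the state, without advancing time (a new reading comes with each control period).
- read_camera(name): name is "side" or "top"; returns the picture (384x512x3 uint8, blue, green, red); there is no depth.
- camera_info(name): a dict with "K" (3x3 intrinsics, pixels), "xyz" and "attitude" of the camera in the world. Camera axes: x right, y down, z forward; pixel columns grow to the right and rows downward; lengths in m; the calibration is good to about 2 mm. A picture is of the moment at which its call begins. camera_info takes no time and is no camera call.
- hand_in(): hands the job in, once; it reports no verdict.
Trained networks look in the newest picture that a camera, given by its name, has taken for a name from the list of things; names that differ only in an ending like _2 or _b are one class to them, and where a whole thing is asked for, a point or a joint stands for the part that bears it (a point fixed in the world has none). Each returns a list of dicts, best first, with "p" (0 to 1); they miss things now and then, are a little off and sometimes report something else, mostly with a low value. They report only what shows in the picture. A call takes as long as a camera call.
- silhouettes(camera, label): "pixels" (384x512 bool, what is visible of it) and "box" ([left, top, width, height] in pixels, round what is visible of it).
The state is a dict: "clock": time; "joint_pos": joint angles; "qvel": joint speeds; "tau": joint torques, N m; "tcp_pos": TCP position; "orientation": TCP orientation; "wrist_force": force on the tool from outside, world axes, zero at the start; "ft_torque": the same for the moment, N m; "finger_gap": finger opening in m.
Only numpy, scipy, OpenCV 4.12 (cv2) and the standard library are available. Lean on these libraries where they do the work, as an engineer would, in place of code of your own. Each camera call takes 0.05 s, during which the arm holds its last target. There are 200 camera calls.

TASK

The bonded part is in the curing box's tray and needs seven minutes under the lamps. Push the tray gently all the way home first, because the lamps light as soon as the timer leaves zero; then wind the clockwork timer clockwise past its top (10) mark until you just feel it come up against its end stop, without straining it, and turn it back to 7 minutes. Let go, and leave the lamp-power knob and the other things on the bench as they are.

Things in the scene. Friction and masses are not known exactly. Their poses are not given: they have to be found in the camera images.
- curing_box: (all sizes in mm) white sheet-metal UV curing box fixed on the bench, 240 deep (x) x 300 wide (y) x 100 high; origin at the centre of its underside, x points to its back; the tray front is on its -x side. Flat deck at z = 100 with the controls along its front half: the timer, the lamp-power knob and a black rocker switch at (-58, -115), 8 high
- cure_tray (a joint): opening of the drawer tray in m: 0 = fully home against its rigid stop, grows as the tray comes out towards the box's -x; starts 0.04 to 0.08 open; slides with about 2 N of friction, stays where it is left, no catch
- tray_handle (a point): middle of the tray's round bar handle (bar 10 thick, 130 long, level, along the box's y, 55 above the bench), 35 in front of the tray's front panel; the panel is 64 high, 14 thick, and moves with the tray; box and tray have the same y axis
- timer_dial: the timer's round aluminium dial plate, 88 across, 6 thick, on the deck at box (-60, 50); origin at the centre of its underside, 100 above the bench, axes as the box's. Eleven black minute marks 10 degrees apart fan over its far side: 0 at 50 degrees left (+y) of its +x axis, 5 at +x, 10 (top mark) at 50 degrees right; 0, 5 and 10 are longer. A dot left of 0 is off. Hides the end stop
- timer_knob: the timer's black knob: a round skirt 46 across, 6 high, with an upright bar grip over it, 42 long, 14 thick, its top 35 above the origin and 142 above the bench. Origin on the turning axis at the skirt's underside, z up, x along the bar towards the pointer (white line and nose)
- timer_angle (a joint): timer angle in rad, clockwise from above positive: 0 at the 0 mark, 0.1745 a minute, 1.222 = 7 min, 1.745 = top mark; starts at -0.2 to 0. Turns with 0.07 N m friction plus a weak spring (0.012 N m/rad), stays where left (run-down too slow to see). End stop 0.12 to 0.54 past the top mark, unlike each time; torque there rises about 0.05 N m per 0.01 rad
- glue_bottle: bystander: small amber glue bottle, 32 across, 75 high, standing on the deck behind the timer; origin at its base
- tape_roll: bystander: roll of brown tape, 90 across, 45 high, lying flat
- label_roll: bystander: roll of white labels, 104 across, 55 high, lying flat
- screw_tray: bystander: grey open tray with three compartments, 120 x 180 x 40
- small_carton: bystander: closed cardboard carton, 110 x 160 x 60
- screwdriver: bystander: screwdriver with a black handle, 190 long, lying
- disk_drive: bystander: disk drive, a flat metal block 100 x 147 x 26
- timer_stop_feel (a point): point on the turning axis level with the hidden end stop, 103 above the bench; a torque of 0.04 N m or more on the stop (beyond what turning takes) held for a moment is a felt stop; 0.27 N m on it strains the clockwork and is too much, so creep up in small turns and read the torque
- power_mark (a point): end of the white line on the lamp-power knob, a plain round black knob 29 across and 16 high on the deck, axis at box (-60, -55); the point lies 13 from the axis on the top face; leave it alone

How it is judged:
On the way, in this order (a step that is already met when the one before it is completed fails the run):
1. the tray is fully home (within 3 mm) (value of joint cure_tray below 0.003 m), for 0.2 s.
2. with the tray home, the timer is past its top mark and felt against its end stop (more than 2 N between knob and stop, 18 mm from the axis) (value of joint cure_tray below 0.003 m and value of joint timer_angle above 1.8 rad and contact force between timer_knob and timer_dial above 2 N), for 0.05 s.
At the end, for the whole second after the job is handed in: the timer stands at 7 minutes to within half a minute (1.222 +- 0.087 rad) and the tray is home to within 3 mm, everything released (value of joint timer_angle between 1.135 and 1.309 rad and value of joint cure_tray below 0.003 m); the robot touches nothing.
It fails at once if the timer is turned past its first minute while the tray is not home (lamps lit with the tray open) (value of joint cure_tray above 0.006 m and value of joint timer_angle above 0.175 rad).
It fails at once if the timer is strained against its end stop (more than 15 N between knob and stop, 0.27 N m) (contact force between timer_knob and timer_dial above 15 N).
It fails at once if the tray is slammed (faster than 0.3 m/s) (velocity of joint cure_tray below -0.3 m/s).
It fails at once if the lamp-power knob is turned (its mark shifted by more than 4 mm) (distance of power_mark from where it was at the start of the episode above 0.004 m).
It fails at once if a bystander is shifted by more than 20 mm or upset (distance of any of glue_bottle, tape_roll, label_roll, screw_tray, small_carton, screwdriver, disk_drive from where it was at the start of the episode above 0.02 m or angle between glue_bottle's own z axis and vertical above 0.5 rad).
It also fails if it takes over 72 s, if anything falls off the work surface, if the arm or the gripper's body presses on something with over 40 N, if the wrist force passes 120 N, or if a joint passes its speed limit or range.

## Working session

There is one attempt and no reset: what is moved stays moved. The work goes in short steps, Python scripts to look and compute and a tool call to move; the robot and the scene stay as the last step left them, time stands still between calls to the robot, and variables do not carry over. Pictures are saved under pics/ and viewed, about 8 in all and at most 12, crops included, and the job is handed in when it is done.

Besides the shell and the picture viewer there is one more tool, called after "Request:" by a JSON object that holds its "name" and its "arguments". send_rows: Moves the arm, as the interface text tells. Its arguments: {"type":"object","properties":{"series":{"type":"array"},"newtons":{"type":"number"}},"required":["series"]}

```bash
mkdir -p pics; python3 - <<'E'
from workcell import *
import cv2,numpy as np
s=get_state();print({k:np.round(v,3).tolist() for k,v in s.items()})
try: print(grip_point_offset)
except Exception as e: print(e)
for c in("top","side"):
    cv2.imwrite(f"pics/{c}0.png",read_camera(c)); i=camera_info(c);print(c,{k:np.round(v,4).tolist() for k,v in i.items()})
    for l in("curing_box","timer_dial","timer_knob","tray_handle","glue_bottle","power_mark"):
        for d in silhouettes(c,l)[:2]:
            ys,xs=np.nonzero(d["pixels"]);print(c,l,round(d["p"],2),d["box"],xs.mean().round(1),ys.mean().round(1),len(xs))
E
```

```text
{'clock': 0.0, 'joint_pos': [-1.401, 0.314, 0.045, 1.304, -0.0, 1.431], 'qvel': [0.001, 0.0, 0.001, 0.0, 0.002, 0.002], 'tau': [-0.0, -48.063, 29.853, 0.02, -0.0, -0.0], 'tcp_pos': [0.175, -0.547, 0.23], 'orientation': [-0.001, 0.988, 0.154, -0.0], 'wrist_force': [0.142, 0.36, 0.58], 'ft_torque': [-0.081, 0.017, -0.035], 'finger_gap': 0.086}
0.0187
top {'K': [[428.6848, 0.0, 253.3012], [0.0, 428.6848, 196.0893], [0.0, 0.0, 1.0]], 'xyz': [0.3519, -0.0235, 1.6823], 'attitude': [-0.0506, 0.7088, -0.7023, 0.043]}
top curing_box 0.68 [227.6, 127.4, 94.1, 106.4] 272.5 179.4 6461
top curing_box 0.59 [130.4, 222.8, 23.0, 23.0] 140.6 232.9 341
top timer_dial 0.86 [246.8, 166.1, 22.1, 26.2] 257.7 179.6 297
top timer_knob 0.65 [250.7, 169.3, 18.0, 25.5] 257.7 179.6 310
top tray_handle 0.73 [225.9, 187.0, 75.9, 45.9] 262.4 210.5 1643
top glue_bottle 0.54 [252.5, 131.6, 11.2, 11.8] 256.5 138.0 76
top power_mark 0.67 [138.0, 174.0, 26.3, 26.1] 149.2 186.1 569
top power_mark 0.44 [281.5, 186.6, 10.5, 5.7] 284.9 187.1 37
side {'K': [[432.4479, 0.0, 254.897], [0.0, 432.4479, 190.6763], [0.0, 0.0, 1.0]], 'xyz': [0.3469, -1.0175, 0.7505], 'attitude': [-0.4703, 0.8782, -0.0723, 0.0476]}
side curing_box 0.88 [220.3, 162.7, 140.5, 98.4] 297.3 212.6 10116
side timer_dial 0.5 [271.5, 171.3, 35.2, 20.1] 287.8 182.8 263
side timer_knob 0.51 [283.9, 166.0, 14.3, 16.7] 288.8 175.8 164
side tray_handle 0.58 [220.3, 170.1, 46.8, 72.8] 246.8 210.9 1586
side glue_bottle 0.57 [335.5, 153.3, 13.8, 24.2] 340.5 166.4 245
side power_mark 0.53 [280.4, 196.3, 12.3, 10.5] 286.0 200.3 75
```

```bash
python3 - <<'E'
import cv2
a=cv2.resize(cv2.imread("pics/top0.png")[110:245,200:340],None,fx=4,fy=4,interpolation=2)
b=cv2.resize(cv2.imread("pics/side0.png")[140:275,205:375],None,fx=2.3,fy=2.3,interpolation=2)
cv2.imwrite("pics/a.png",a)
s=cv2.imread("pics/side0.png");cv2.imwrite("pics/b.png",cv2.resize(s,(800,600),interpolation=2))
E
```

```text
(no output)
```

View pics/a.png

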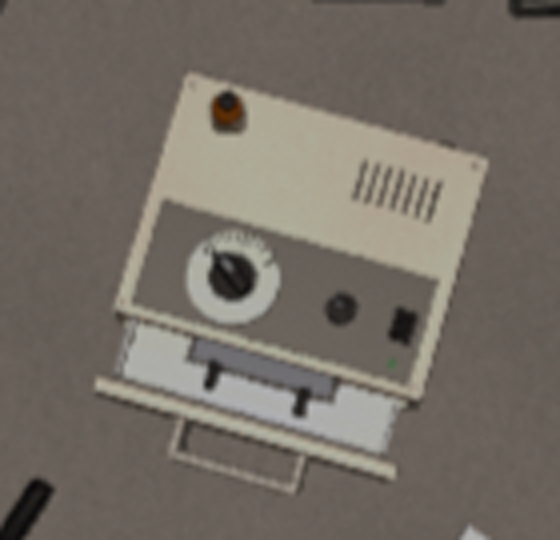

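View pics/b.png

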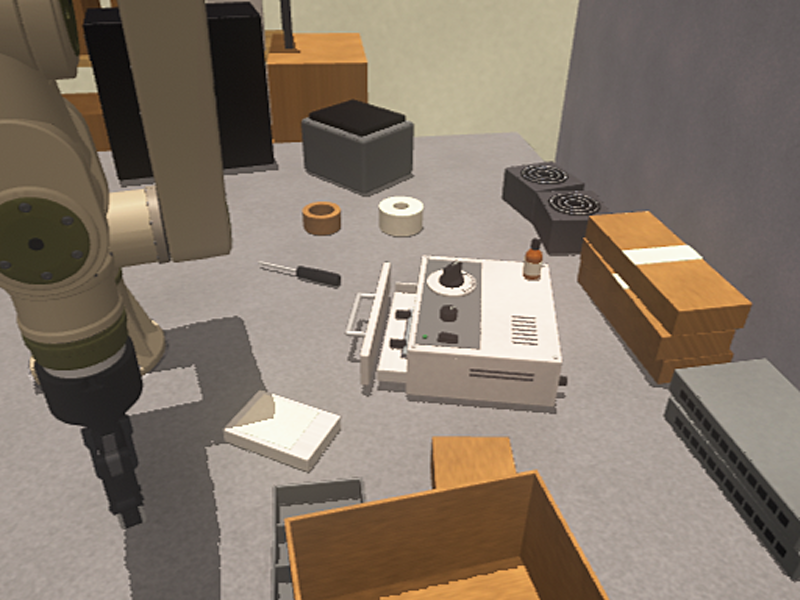

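Top crop: the box is yawed about -16°, with dial and knob at crop (233,276), bottle at (228,108) and handle bar from (172,457) to (298,490). The side view shows the tray open and its front clear.

```bash
cat > h.py <<'E'
from workcell import *
import cv2,numpy as np
from scipy.spatial.transform import Rotation as R
from scipy.optimize import least_squares
def rot(q): return R.from_quat([q[1],q[2],q[3],q[0]])
def px(c,u,v,z):
    i=camera_info(c); d=rot(i["attitude"]).apply(np.linalg.inv(i["K"])@[u,v,1]); o=np.array(i["xyz"]); return o+d*(z-o[2])/d[2]
def proj(c,P):
    i=camera_info(c); q=(np.atleast_2d(P)-i["xyz"])@rot(i["attitude"]).as_matrix(); q=q@np.array(i["K"]).T; return q[:,:2]/q[:,2:]
E
python3 - <<'E'
from h import *
import workcell;print([n for n in dir(workcell) if n[0]!='_'])
f=lambda p:(200+p[0]/4,110+p[1]/4)
obs=np.array([f(p) for p in [(192,75),(487,160),(415,398),(120,310),(233,285),(172,457),(298,490)]])
sobs=np.array([(430,256),(551,262),(560,355),(410,348)])*.64  # side: order FL, BL, BR, FR
def pts(p):
    L=[[.12,.15,.1],[.12,-.15,.1],[-.12,-.15,.1],[-.12,.15,.1],[-.06,.05,.106],[-.12-p[3]-.035,.065,.055],[-.12-p[3]-.035,-.065,.055]]
    L=np.array(L);c,s=np.cos(p[2]),np.sin(p[2]);W=L@np.array([[c,s,0],[-s,c,0],[0,0,1]]);return W+[p[0],p[1],0]
def res(p):
    W=pts(p);return np.r_[(proj("top",W)-obs).ravel(),.5*(proj("side",W[[3,0,1,2]])-sobs).ravel()]
r=least_squares(res,[.4,-.05,-.28,.07],loss="soft_l1");print(r.x.round(4),res(r.x).round(1))
W=pts(r.x);print(W.round(3));print(np.hypot(W[:,0],W[:,1]).round(3))
E
```

```text
['MotionError', 'camera_info', 'get_state', 'grip_point_offset', 'hand_in', 'read_camera', 'silhouettes']
[ 0.6682 -0.0885 -0.2782  0.0761] [-1.4 -1.   1.  -0.5  1.9  0.7 -1.8  0.1  0.2 -1.7 -1.1 -0.9  0.3  0.6
 -3.  -0.5 -1.4  0.3  0.5  2.2 -1.3  0.6]
[[ 0.825  0.023  0.1  ]
 [ 0.742 -0.266  0.1  ]
 [ 0.512 -0.2    0.1  ]
 [ 0.594  0.089  0.1  ]
 [ 0.624 -0.024  0.106]
 [ 0.464  0.037  0.055]
 [ 0.428 -0.088  0.055]]
[0.825 0.789 0.549 0.601 0.625 0.465 0.437]
```

```bash
cat >> h.py <<'E'
def go(x,y,z,yaw):
    "shift (cm) and rotvec (deg) in tool axes to reach a tool-down pose"
    s=get_state(); q=rot(s["orientation"]); t=R.from_euler("z",yaw,degrees=True)*R.from_euler("x",180,degrees=True)
    print("shift",(q.inv().apply(np.array([x,y,z])-s["tcp_pos"])*100).round(2),"rot",np.degrees((q.inv()*t).as_rotvec()).round(2))
E
python3 -c "
from h import *
go(.405,-.015,.23,164); go(.405,-.015,.23,88)"
```

```text
shift [ 38.12 -43.73   0.13] rot [ 0.0000e+00  1.0000e-02 -1.4625e+02]
shift [ 38.12 -43.73   0.13] rot [ 1.000e-02  1.000e-02 -7.025e+01]
```

Request:
{"name": "send_rows", "arguments": {"series": [38.1,-43.7,0,0,0,-70,0,38.1,-43.7,0,0,0,-70,0,38.1,-43.7,0,0,0,-70,0,38.1,-43.7,0,0,0,-70,0,38.1,-43.7,0,0,0,-70,0,38.1,-43.7,0,0,0,-70,0,38.1,-43.7,0,0,0,-70,0,38.1,-43.7,0,0,0,-70,0,38.1,-43.7,0,0,0,-70,0,38.1,-43.7,0,0,0,-70,0], "newtons": 40}}

```text
clock: 1.53
tcp_pos: [0.3406, -0.1633, 0.2317]
orientation: [0.001, 0.719, 0.695, 0.0]
wrist_force: [0.8, -0.2, 0.5]
finger_gap: -0.0
```

```bash
python3 -c "
from h import *
go(.405,-.015,.23,164);print(get_state()['joint_pos'])"
```

```text
shift [15.04  5.93  0.16] rot [ 3.000e-02  8.000e-02 -7.595e+01]
[-6.60403067e-01 -7.19629159e-02 -3.96727967e-01  1.24459412e+00
  1.62193352e-05  9.44392918e-01]
```

Request:
{"name": "send_rows", "arguments": {"series": [15,5.9,0,0,0,-70,0,15,5.9,0,0,0,-70,0,15,5.9,0,0,0,-70,0,15,5.9,0,0,0,-76,0,15,5.9,0,0,0,-76,0,15,5.9,0,0,0,-76,0,15,5.9,0,0,0,-76,0,15,5.9,0,0,0,-76,0,15,5.9,0,0,0,-76,0,15,5.9,0,0,0,-76,0]}}

```text
clock: 2.37
tcp_pos: [0.4052, -0.0173, 0.2314]
orientation: [0.0, 0.176, 0.984, -0.0]
wrist_force: [-0.2, 0.6, -0.7]
finger_gap: 0.0001
```

```bash
python3 -c "
from h import *
go(.402,-.015,.045,164);print(get_state()['joint_pos'].round(2) if hasattr(get_state()['joint_pos'],'round') else get_state()['joint_pos'])
go(.402,-.015,.23,164)"
```

```text
shift [ 0.39  0.11 18.64] rot [-0.    0.02 -4.25]
[-0.24 -0.02 -0.34  1.24 -0.    0.11]
shift [0.38 0.11 0.14] rot [-0.    0.02 -4.25]
```

Request:
{"name": "send_rows", "arguments": {"series": [0.5,0,4,0,0,-4.2,0,0.5,0,8,0,0,-4.2,0,0.5,0,12,0,0,-4.2,0,0.5,0,15,0,0,-4.2,0,0.5,0,17,0,0,-4.2,0,0.5,0,18.6,0,0,-4.2,0,0.5,0,18.6,0,0,-4.2,0,0.5,0,18.6,0,0,-4.2,0]}}

```text
clock: 3.03
tcp_pos: [0.3998, -0.0156, 0.045]
orientation: [-0.001, 0.143, 0.99, 0.0]
wrist_force: [0.2, -0.3, 0.1]
finger_gap: 0.0002
```

```bash
python3 -c "
from h import *
im=np.hstack([cv2.resize(read_camera('top')[140:290,180:330],(400,400)),cv2.resize(read_camera('side')[130:280,170:320],(400,400))]);cv2.imwrite('pics/c.png',im)"
```

```text
(no output)
```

View pics/c.png

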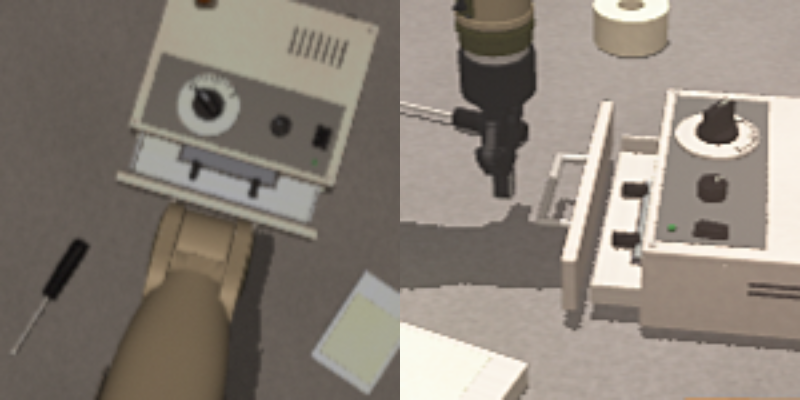

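The fingertip stands in front of the handle bar, at right-panel (505,190), level with the bar. I'll push gently.

Request:
{"name": "send_rows", "arguments": {"series": [-0.8,0,0,0,0,0,0,-1.6,0,0,0,0,0,0,-2.4,0,0,0,0,0,0,-3.2,0,0,0,0,0,0,-4,0,0,0,0,0,0,-4.8,0,0,0,0,0,0,-5.6,0,0,0,0,0,0,-6.4,0,0,0,0,0,0,-7,0,0,0,0,0,0,-7,0,0,0,0,0,0]}}

```text
clock: 3.97
tcp_pos: [0.4696, -0.0362, 0.0453]
orientation: [0.001, 0.143, 0.99, -0.0]
wrist_force: [-0.2, -1.0, 0.4]
finger_gap: -0.0002
```

Request:
{"name": "send_rows", "arguments": {"series": [-0.3,0,0,0,0,0,0,-0.6,0,0,0,0,0,0,-0.9,0,0,0,0,0,0,-1.2,0,0,0,0,0,0,-1.2,0,0,0,0,0,0]}}

```text
clock: 4.38
tcp_pos: [0.4797, -0.0391, 0.0453]
orientation: [0.0, 0.143, 0.99, -0.0]
wrist_force: [-0.6, -0.4, -0.0]
finger_gap: 0.0002
```

```bash
python3 -c "
from h import *
im=np.hstack([cv2.resize(read_camera('top')[140:290,180:330],(400,400)),cv2.resize(read_camera('side')[130:280,170:320],(400,400))]);cv2.imwrite('pics/d.png',im)"
```

```text
(no output)
```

View pics/d.png

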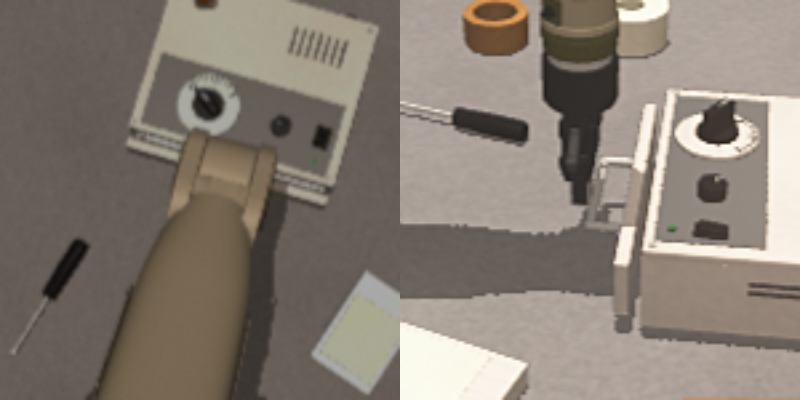

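The tray has moved and about 1–2 cm of gap is left, so I'll creep on.

Request:
{"name": "send_rows", "arguments": {"series": [-0.2,0,0,0,0,0,0,-0.4,0,0,0,0,0,0,-0.6,0,0,0,0,0,0,-0.8,0,0,0,0,0,0,-0.8,0,0,0,0,0,0]}}

```text
clock: 4.9
tcp_pos: [0.4874, -0.0414, 0.0453]
orientation: [0.0, 0.143, 0.99, -0.0]
wrist_force: [-0.7, 1.2, 0.6]
finger_gap: -0.0001
```

Request:
{"name": "send_rows", "arguments": {"series": [-0.1,0,0,0,0,0,0,-0.2,0,0,0,0,0,0,-0.3,0,0,0,0,0,0,-0.4,0,0,0,0,0,0,-0.4,0,0,0,0,0,0]}}

```text
clock: 5.32
tcp_pos: [0.4899, -0.0421, 0.0451]
orientation: [-0.001, 0.143, 0.99, 0.0]
wrist_force: [-3.6, 1.4, 3.6]
finger_gap: -0.0002
```

Request:
{"name": "send_rows", "arguments": {"series": [-0.1,0,0,0,0,0,0,-0.2,0,0,0,0,0,0,-0.2,0,0,0,0,0,0]}}

```text
clock: 5.57
tcp_pos: [0.49, -0.0421, 0.0448]
orientation: [-0.002, 0.143, 0.99, 0.0]
wrist_force: [-7.5, 2.7, 6.1]
finger_gap: -0.0002
```

Request:
{"name": "send_rows", "arguments": {"series": [-0.1,0,0,0,0,0,0,-0.2,0,0,0,0,0,0,-0.2,0,0,0,0,0,0,-0.2,0,0,0,0,0,0]}}

```text
clock: 5.9
tcp_pos: [0.4901, -0.0421, 0.0445]
orientation: [-0.004, 0.143, 0.99, 0.0]
wrist_force: [-11.4, 3.2, 8.8]
finger_gap: 0.0001
```

Request:
{"name": "send_rows", "arguments": {"series": [1.5,0,0,0,0,0,0,4,0,0,0,0,0,0,4,0,-4,0,0,0,0.5,4,0,-8,0,0,0,0.7,4,0,-12,0,0,-7,0.7,4,0,-16,0,0,-14,0.7,4,0,-20,0,0,-21,0.7,4,0,-20,0,0,-28,0.7,4,0,-20,0,0,-35,0.7,4,0,-20,0,0,-42,0.7]}}

```text
clock: 6.73
tcp_pos: [0.4579, -0.0327, 0.2468]
orientation: [0.002, -0.224, 0.975, -0.001]
wrist_force: [0.1, -0.8, -0.3]
finger_gap: 0.06
```

```bash
python3 -c "
from h import *
print(get_state()['joint_pos'])
t=read_camera('top');s=read_camera('side')
cv2.imwrite('pics/top1.png',t);cv2.imwrite('pics/side1.png',s)
im=np.hstack([cv2.resize(t[155:205,232:282],(400,400),interpolation=2),cv2.resize(s[140:240,230:330],(400,400),interpolation=2)]);cv2.imwrite('pics/e.png',im)
for P in ([.624,-.024,.106],[.624,-.024,.142]): print(proj('top',P),proj('side',P))"
```

```text
[-2.46259675e-01  7.97310776e-02 -2.07091198e-01  1.27883260e+00
 -1.88271447e-04 -6.98522878e-01]
[[258.43964899 179.63844712]] [[287.82478471 180.13936975]]
[[258.45668651 177.95754571]] [[288.57703228 169.08842276]]
```

View pics/e.png

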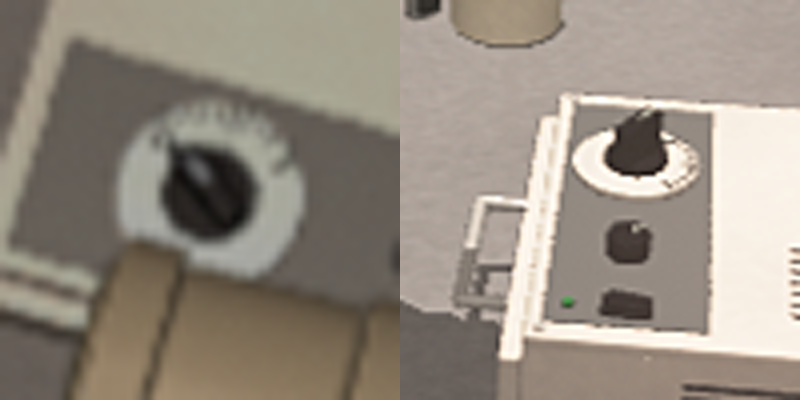

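The tray looks flush with the box. Dial centre is about crop (210,190), pointer up-left at roughly 39° in world, so the knob is near (0.626, -0.023).

```bash
python3 -c "
from h import *
f=lambda u,v:(232+u/8,155+v/8)
a=px('top',*f(235,222),.142);b=px('top',*f(172,145),.138);d=b-a;print(np.degrees(np.arctan2(d[1],d[0])),np.linalg.norm(d))
print(px('top',*f(210,190),.106),px('top',*f(208,191),.113))
go(.626,-.023,.2,220)"
```

```text
38.81612164365752 0.046526093419668645
[ 0.62735407 -0.02326501  0.106     ] [ 0.62565279 -0.02234201  0.113     ]
shift [-15.63  -6.43   4.63] rot [ -0.12   0.1  -14.41]
```

Request:
{"name": "send_rows", "arguments": {"series": [-4,-1.6,0,0,0,-5,0.7,-8,-3.2,0,0,0,-10,0.7,-12,-4.9,0,0,0,-13.4,0.7,-15.6,-6.4,0,0,0,-13.4,0.7,-15.6,-6.4,2,0,0,-13.4,0.7,-15.6,-6.4,4.6,0,0,-13.4,0.7,-15.6,-6.4,4.6,0,0,-13.4,0.7,-15.6,-6.4,4.6,0,0,-13.4,0.7]}}

```text
clock: 7.5
tcp_pos: [0.6234, -0.0224, 0.1974]
orientation: [-0.002, -0.332, 0.943, 0.001]
wrist_force: [-1.0, 0.1, 0.1]
finger_gap: 0.0597
```

```bash
python3 -c "
from h import *
go(.626,-.023,.118,219)
t=read_camera('top');s=read_camera('side')
im=np.hstack([cv2.resize(t[155:205,232:282],(400,400),interpolation=2),cv2.resize(s[140:240,230:330],(400,400),interpolation=2)]);cv2.imwrite('pics/f.png',im)"
```

```text
shift [-0.19 -0.24  7.94] rot [ 0.18 -0.17 -0.16]
```

View pics/f.png

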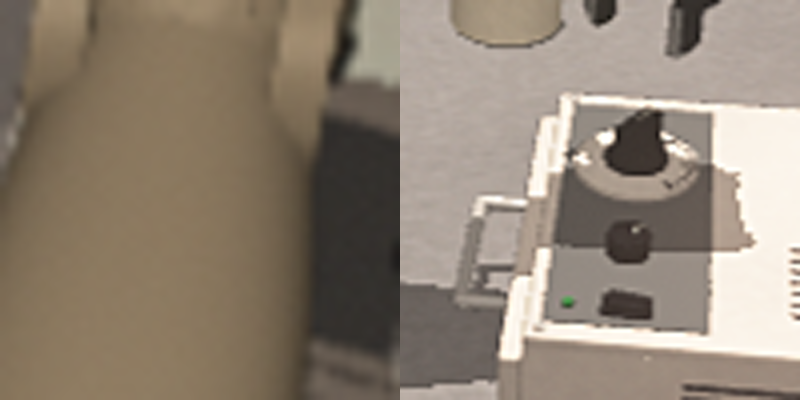

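The fingers straddle the knob axis from above, so I descend and close.

Request:
{"name": "send_rows", "arguments": {"series": [-0.2,-0.2,2.5,0,0,0,0.7,-0.2,-0.2,4.5,0,0,0,0.7,-0.2,-0.2,6,0,0,0,0.7,-0.2,-0.2,7,0,0,0,0.7,-0.2,-0.2,7.5,0,0,0,0.7,-0.2,-0.2,7.9,0,0,0,0.7,-0.2,-0.2,7.9,0,0,0,0.7]}}

```text
clock: 8.18
tcp_pos: [0.6276, -0.023, 0.1209]
orientation: [0.0, -0.333, 0.943, -0.0]
wrist_force: [-0.6, 0.2, 1.0]
finger_gap: 0.0597
```

Request:
{"name": "send_rows", "arguments": {"series": [0,0,0,0,0,0,0.4,0,0,0,0,0,0,0.3,0,0,0,0,0,0,0,0,0,0,0,0,0,0,0,0,0,0,0,0,0,0,0,0,0,0,0,0,0,0,0,0,0,0,0], "newtons": 30}}

```text
clock: 8.77
tcp_pos: [0.627, -0.022, 0.1212]
orientation: [0.0, -0.334, 0.943, 0.001]
wrist_force: [-3.0, 4.0, 5.2]
finger_gap: 0.0135
```

```bash
cat >> h.py <<'E'
def st():
    s=get_state();x=rot(s["orientation"]).as_matrix()[:,0];y=np.degrees(np.arctan2(x[1],x[0]))%360
    print("clk",round(float(s["clock"]),2),"yaw",round(y,2),"theta",round(np.radians(34.06-(y-180)),3),"F",np.round(s["wrist_force"],1),"M",np.round(s["ft_torque"],3),"p",np.round(s["tcp_pos"],4),"gap",round(float(s["finger_gap"]),4),"tau",np.round(s["tau"],2)[5],"q6",np.round(s["joint_pos"][5],3))
E
python3 -c "
from h import *
st();s=silhouettes;
cv2.imwrite('pics/g.png',cv2.resize(read_camera('side')[130:230,230:330],(500,500),interpolation=2))"
```

```text
clk 8.77 yaw 219.0 theta -0.086 F [-3.   4.   5.2] M [ 0.579  0.556 -0.059] p [ 0.627  -0.022   0.1212] gap 0.0135 tau -0.06 q6 -0.844
```

View pics/g.png

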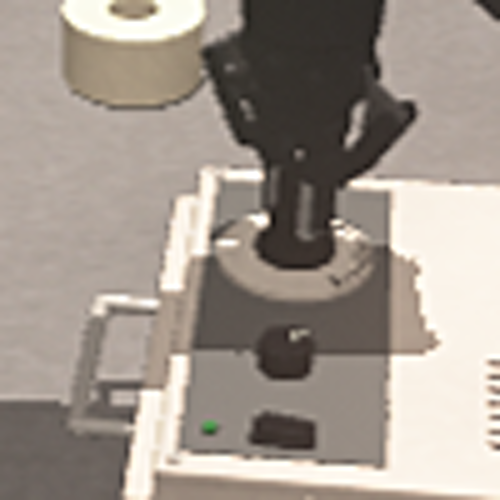

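Request:
{"name": "send_rows", "arguments": {"series": [0,0.1,-0.1,0,0,0,0,0,0.1,-0.1,0,0,0,0,0,0.1,-0.1,0,0,0,0]}}

```text
clock: 9.07
tcp_pos: [0.627, -0.022, 0.1212]
orientation: [0.0, -0.334, 0.943, -0.0]
wrist_force: [0.6, 2.0, -0.8]
finger_gap: 0.0134
```

```bash
python3 -c "
from h import *
st()"
```

```text
clk 9.07 yaw 218.98 theta -0.086 F [ 0.6  2.  -0.8] M [ 0.23  -0.266 -0.037] p [ 0.627  -0.022   0.1212] gap 0.0134 tau -0.03 q6 -0.843
```

Request:
{"name": "send_rows", "arguments": {"series": [0,0,0,0,0,5,0,0,0,0,0,0,10,0,0,0,0,0,0,15,0,0,0,0,0,0,20,0,0,0,0,0,0,25,0,0,0,0,0,0,30,0,0,0,0,0,0,35,0,0,0,0,0,0,40,0,0,0,0,0,0,45,0,0,0,0,0,0,50,0]}}

```text
clock: 9.9
tcp_pos: [0.6269, -0.0221, 0.1212]
orientation: [0.0, 0.098, 0.995, 0.0]
wrist_force: [1.1, 1.7, -1.3]
finger_gap: 0.0134
```

```bash
python3 -c "
from h import *
st()"
```

```text
clk 9.9 yaw 168.74 theta 0.791 F [ 1.1  1.7 -1.3] M [ 0.218 -0.193  0.107] p [ 0.6269 -0.0221  0.1212] gap 0.0134 tau -0.99 q6 0.033
```

Request:
{"name": "send_rows", "arguments": {"series": [0,0,0,0,0,5,0,0,0,0,0,0,10,0,0,0,0,0,0,15,0,0,0,0,0,0,20,0,0,0,0,0,0,25,0,0,0,0,0,0,30,0,0,0,0,0,0,35,0,0,0,0,0,0,40,0,0,0,0,0,0,45,0,0,0,0,0,0,50,0]}}

```text
clock: 10.73
tcp_pos: [0.6268, -0.0221, 0.1212]
orientation: [0.0, 0.51, 0.86, 0.0]
wrist_force: [0.7, 1.0, -0.0]
finger_gap: 0.0131
```

```bash
python3 -c "
from h import *
st()"
```

```text
clk 10.73 yaw 118.74 theta 1.664 F [ 0.7  1.  -0. ] M [ 0.125 -0.06   0.132] p [ 0.6268 -0.0221  0.1212] gap 0.0131 tau -0.98 q6 0.906
```

Request:
{"name": "send_rows", "arguments": {"series": [0,0,0,0,0,1,0,0,0,0,0,0,2,0,0,0,0,0,0,2,0,0,0,0,0,0,2,0]}}

```text
clock: 11.07
tcp_pos: [0.6268, -0.0221, 0.1213]
orientation: [0.0, 0.522, 0.853, 0.0]
wrist_force: [1.4, 1.0, -0.9]
finger_gap: 0.0131
```

```bash
python3 -c "
from h import *
st()"
```

```text
clk 11.07 yaw 117.04 theta 1.693 F [ 1.4  1.  -0.9] M [ 0.202 -0.165 -0.051] p [ 0.6268 -0.0221  0.1213] gap 0.0131 tau -0.01 q6 0.936
```

```bash
cat >> h.py <<'E'
def tq(n=4):
    v=[]
    for _ in range(n): v.append(get_state()["ft_torque"][2]); read_camera("side")
    v.append(get_state()["ft_torque"][2]); print("Mz",np.round(v,3),np.mean(v).round(3)); st()
E
python3 -c "
from h import *
tq()"
```

```text
Mz [-0.051 -0.003 -0.031  0.034  0.059] 0.002
clk 11.27 yaw 117.0 theta 1.694 F [ 0.6  0.7 -2. ] M [ 0.205 -0.243  0.059] p [ 0.6268 -0.0221  0.1213] gap 0.0132 tau 0.03 q6 0.936
```

Request:
{"name": "send_rows", "arguments": {"series": [0,0,0,0,0,2,0,0,0,0,0,0,4,0,0,0,0,0,0,5.5,0,0,0,0,0,0,6.5,0,0,0,0,0,0,7,0]}}

```text
clock: 11.68
tcp_pos: [0.6268, -0.0221, 0.1212]
orientation: [0.0, 0.574, 0.819, 0.0]
wrist_force: [1.6, 1.5, -1.9]
finger_gap: 0.0134
```

```bash
python3 -c "
from h import *
tq()"
```

```text
Mz [0.103 0.074 0.012 0.041 0.005] 0.047
clk 11.88 yaw 109.99 theta 1.816 F [ 1.5  2.2 -2.3] M [ 0.2   -0.42   0.005] p [ 0.6268 -0.0221  0.1213] gap 0.0132 tau 0.01 q6 1.059
```

Request:
{"name": "send_rows", "arguments": {"series": [0,0,0,0,0,0.8,0,0,0,0,0,0,1.5,0]}}

```text
clock: 12.05
tcp_pos: [0.6268, -0.0221, 0.1213]
orientation: [0.0, 0.585, 0.811, 0.0]
wrist_force: [2.5, -0.0, -2.4]
finger_gap: 0.0134
```

```bash
python3 -c "
from h import *
tq()"
```

```text
Mz [ 0.052  0.034 -0.011 -0.008 -0.035] 0.006
clk 12.25 yaw 108.46 theta 1.843 F [ 3.5  1.5 -2.8] M [ 0.247 -0.498 -0.035] p [ 0.6268 -0.0221  0.1213] gap 0.0128 tau -0.02 q6 1.085
```

Request:
{"name": "send_rows", "arguments": {"series": [0,0,0,0,0,0.8,0,0,0,0,0,0,1.5,0]}}

```text
clock: 12.42
tcp_pos: [0.6267, -0.0221, 0.1213]
orientation: [0.0, 0.595, 0.803, 0.0]
wrist_force: [3.4, 0.5, -2.4]
finger_gap: 0.0135
```

```bash
python3 -c "
from h import *
tq()"
```

```text
Mz [ 0.126  0.081 -0.028 -0.026 -0.047] 0.021
clk 12.62 yaw 106.96 theta 1.869 F [ 3.1  1.6 -3.1] M [ 0.239 -0.597 -0.047] p [ 0.6267 -0.0221  0.1213] gap 0.0134 tau -0.02 q6 1.112
```

Request:
{"name": "send_rows", "arguments": {"series": [0,0,0,0,0,0.8,0,0,0,0,0,0,1.5,0]}}

```text
clock: 12.78
tcp_pos: [0.6268, -0.0221, 0.1213]
orientation: [0.0, 0.606, 0.795, 0.0]
wrist_force: [4.2, 1.3, -3.8]
finger_gap: 0.0135
```

```bash
python3 -c "
from h import *
tq()"
```

```text
Mz [ 0.121  0.039  0.045 -0.026 -0.049] 0.026
clk 12.98 yaw 105.46 theta 1.895 F [ 3.   1.9 -3.8] M [ 0.187 -0.66  -0.049] p [ 0.6267 -0.0221  0.1213] gap 0.0131 tau -0.02 q6 1.138
```

Request:
{"name": "send_rows", "arguments": {"series": [0,0,0.05,0,0,0.8,0,0,0,0.05,0,0,1.5,0]}}

```text
clock: 13.15
tcp_pos: [0.6268, -0.0221, 0.1212]
orientation: [0.0, 0.616, 0.788, 0.0]
wrist_force: [2.2, 1.5, -0.1]
finger_gap: 0.0138
```

```bash
python3 -c "
from h import *
tq()"
```

```text
Mz [ 0.085  0.092 -0.012  0.008 -0.016] 0.031
clk 13.35 yaw 103.96 theta 1.922 F [1.7 1.1 0.9] M [ 0.254 -0.237 -0.016] p [ 0.6268 -0.0221  0.1212] gap 0.0129 tau -0.02 q6 1.164
```

Request:
{"name": "send_rows", "arguments": {"series": [0,0,0,0,0,0.8,0,0,0,0,0,0,1.5,0]}}

```text
clock: 13.52
tcp_pos: [0.6268, -0.0221, 0.1212]
orientation: [0.0, 0.627, 0.779, 0.0]
wrist_force: [1.5, 0.9, 2.4]
finger_gap: 0.0132
```

```bash
python3 -c "
from h import *
tq()"
```

```text
Mz [ 0.033  0.059 -0.025 -0.013 -0.013] 0.008
clk 13.72 yaw 102.46 theta 1.948 F [1.3 2.2 4.6] M [ 0.288 -0.129 -0.013] p [ 0.6268 -0.0221  0.1212] gap 0.0131 tau -0.03 q6 1.19
```

Request:
{"name": "send_rows", "arguments": {"series": [0,0,0,0,0,0.8,0,0,0,0,0,0,1.5,0]}}

```text
clock: 13.88
tcp_pos: [0.6268, -0.0221, 0.1212]
orientation: [0.0, 0.637, 0.771, 0.0]
wrist_force: [-0.2, 2.1, 5.3]
finger_gap: 0.0133
```

```bash
python3 -c "
from h import *
tq()"
```

```text
Mz [0.065 0.031 0.016 0.035 0.009] 0.031
clk 14.08 yaw 100.93 theta 1.975 F [0.7 1.  6. ] M [ 0.299 -0.1    0.009] p [ 0.6268 -0.0221  0.1212] gap 0.0134 tau 0.01 q6 1.217
```

Request:
{"name": "send_rows", "arguments": {"series": [0,0,-0.04,0,0,0.8,0,0,0,-0.04,0,0,1.5,0]}}

```text
clock: 14.25
tcp_pos: [0.6268, -0.0221, 0.1212]
orientation: [0.0, 0.647, 0.763, 0.0]
wrist_force: [1.4, 2.2, 3.2]
finger_gap: 0.0135
```

```bash
python3 -c "
from h import *
tq()"
```

```text
Mz [0.176 0.133 0.101 0.017 0.025] 0.09
clk 14.45 yaw 99.46 theta 2.0 F [1.2 1.8 4.5] M [ 0.329 -0.259  0.025] p [ 0.6267 -0.0221  0.1212] gap 0.0132 tau 0.03 q6 1.243
```

Request:
{"name": "send_rows", "arguments": {"series": [0,0,0,0,0,0.5,0,0,0,0,0,0,1,0]}}

```text
clock: 14.62
tcp_pos: [0.6267, -0.0221, 0.1212]
orientation: [0.0, 0.653, 0.757, 0.0]
wrist_force: [2.6, 1.1, 4.4]
finger_gap: 0.0131
```

```bash
python3 -c "
from h import *
tq(6)"
```

```text
Mz [0.235 0.213 0.08  0.111 0.061 0.109 0.118] 0.132
clk 14.92 yaw 98.47 theta 2.017 F [2.5 1.5 3.5] M [ 0.347 -0.332  0.118] p [ 0.6267 -0.0221  0.1212] gap 0.0134 tau 0.1 q6 1.26
```

Request:
{"name": "send_rows", "arguments": {"series": [0,0,0,0,0,0.2,0,0,0,0,0,0,0.4,0]}}

```text
clock: 15.08
tcp_pos: [0.6267, -0.0221, 0.1212]
orientation: [0.0, 0.656, 0.755, -0.0]
wrist_force: [2.0, 1.5, 3.0]
finger_gap: 0.0135
```

```bash
python3 -c "
from h import *
tq(6)"
```

```text
Mz [0.234 0.167 0.116 0.166 0.124 0.118 0.223] 0.164
clk 15.38 yaw 98.07 theta 2.024 F [2.6 1.7 3. ] M [ 0.273 -0.392  0.223] p [ 0.6268 -0.0221  0.1212] gap 0.0134 tau 0.16 q6 1.267
```

The stop is felt: at-rest torque rose from about 0 to 0.10, then 0.16 N m over 1.4°. Turning back to 7 now.

Request:
{"name": "send_rows", "arguments": {"series": [0,0,0,0,0,-5,0,0,0,0,0,0,-10,0,0,0,0,0,0,-15,0,0,0,0,0,0,-20,0,0,0,0,0,0,-25,0,0,0,0,0,0,-30,0,0,0,0,0,0,-35,0,0,0,0,0,0,-40,0,0,0,0,0,0,-44,0,0,0,0,0,0,-46,0]}}

```text
clock: 16.22
tcp_pos: [0.6268, -0.0221, 0.1212]
orientation: [0.0, 0.307, 0.952, 0.0]
wrist_force: [2.1, 2.4, 2.4]
finger_gap: 0.0134
```

Request:
{"name": "send_rows", "arguments": {"series": [0,0,0,0,0,0,0,0,0,0,0,0,0,0,0,0,0,0,0,0,0.15,0,0,0,0,0,0,0.3,0,0,0,0,0,0,0.5,0,0,0,0,0,0,0.7,0,0,0,0,0,0,0.7,0,0,0,0,0,0,0.7]}}

```text
clock: 16.88
tcp_pos: [0.6261, -0.0222, 0.1207]
orientation: [-0.001, 0.309, 0.951, -0.0]
wrist_force: [-0.0, 0.8, 0.8]
finger_gap: 0.0598
```

```bash
python3 -c "
from h import *
st(); go(.45,-.03,.25,144)"
```

```text
clk 16.88 yaw 144.05 theta 1.222 F [-0.   0.8  0.8] M [-0.005  0.008 -0.019] p [ 0.6261 -0.0222  0.1207] gap 0.0598 tau 0.0 q6 0.464
shift [ 13.81 -10.98 -12.9 ] rot [-0.05 -0.05  0.05]
```

Request:
{"name": "send_rows", "arguments": {"series": [0,0,-2,0,0,0,0.7,0,0,-5,0,0,0,0.7,0,0,-9,0,0,0,0.7,0,0,-13,0,0,0,0.7,3.5,-2.8,-13,0,0,0,0.7,7,-5.6,-13,0,0,0,0.7,10.5,-8.4,-13,0,0,0,0.7,16,-12.8,-13,0,0,0,0.7,18,-14,-13,0,0,0,0.7,18,-14,-13,0,0,0,0.7]}}

```text
clock: 17.72
tcp_pos: [0.3938, -0.0291, 0.2509]
orientation: [-0.001, 0.309, 0.951, -0.0]
wrist_force: [-0.7, 0.2, 0.0]
finger_gap: 0.0598
```

```bash
python3 -c "
from h import *
st();t=read_camera('top');s=read_camera('side')
im=np.hstack([cv2.resize(t[155:205,232:282],(400,400),interpolation=2),cv2.resize(s[140:240,230:330],(400,400),interpolation=2)])
u0=lambda P:(proj('top',P)[0]-[232,155])*8
C=np.array([.6265,-.0225])
for a in (50,0,-20,-50):
    g=np.radians(a-15.94);p=u0([*(C+.05*np.array([np.cos(g),np.sin(g)])),.106]);cv2.circle(im,tuple(p.astype(int).tolist()),3,(0,0,255),-1)
cv2.imwrite('pics/i.png',im)"
```

```text
clk 17.72 yaw 144.05 theta 1.222 F [-0.7  0.2  0. ] M [ 0.024 -0.044  0.004] p [ 0.3938 -0.0291  0.2509] gap 0.0598 tau 0.06 q6 0.35
```

View pics/i.png

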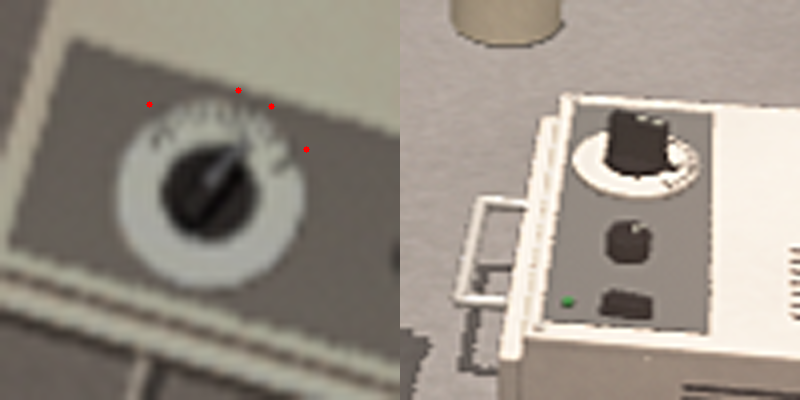

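```bash
python3 -c "
from h import *
t=np.mean([cv2.cvtColor(read_camera('top'),6).astype(float) for _ in range(6)],0).astype(np.float32)
# dial centre: rectified brightness disc centroid
def smp(X,Y,z,im=t):
    P=np.stack([X,Y,np.full_like(X,z)],-1).reshape(-1,3);q=proj('top',P).astype(np.float32);return cv2.remap(im,q[:,0].reshape(X.shape),q[:,1].reshape(X.shape),cv2.INTER_CUBIC)
g=np.linspace(-.06,.06,360);X,Y=np.meshgrid(.6265+g[::-1],-.0225+g[::-1],indexing='ij')
cv2.imwrite('pics/j1.png',smp(X,Y,.106))
cv2.imwrite('pics/j.png',np.hstack([cv2.resize(np.clip(smp(X,Y,.106),0,255),(600,600))]))
a=np.radians(np.arange(0,360,3));
def edge(p):
    r=np.linspace(.030,.055,51);A,Rr=np.meshgrid(a,r,indexing='ij');v=smp(p[0]+Rr*np.cos(A),p[1]+Rr*np.sin(A),.106);return r[np.argmin(np.diff(v,axis=1),axis=1)]
r=least_squares(lambda p:np.hypot(*(np.array([.6265+edge([.6265,-.0225])*np.cos(a),-.0225+edge([.6265,-.0225])*np.sin(a)])-p[:2,None]))-p[2],[.6265,-.0225,.044],loss='soft_l1',f_scale=.001).x;print(r)
d=np.arange(60,-90,-2.);A,Rr=np.meshgrid(np.radians(d),np.linspace(.033,.040,8),indexing='ij')
v=smp(r[0]+Rr*np.cos(A),r[1]+Rr*np.sin(A),.106).mean(1)
for i in range(0,len(d),15):print(d[i],v[i:i+15].astype(int))
"
```

```text
[ 0.62651545 -0.02096406  0.0430414 ]
60.0 [167 167 166 163 158 150 140 132 128 130 135 136 131 127 128]
30.0 [135 144 149 150 150 152 153 152 150 149 148 146 142 142 147]
0.0 [155 156 148 139 134 137 140 137 132 130 132 134 134 133 135]
-30.0 [141 146 148 147 146 149 151 148 145 146 151 157 163 164 160]
-60.0 [151 138 124 116 118 127 141 154 162 166 168 167 167 167 167][ WARN:0@9.726] global loadsave.cpp:1063 imwrite_ Unsupported depth image for selected encoder is fallbacked to CV_8U.
```

View pics/j.png

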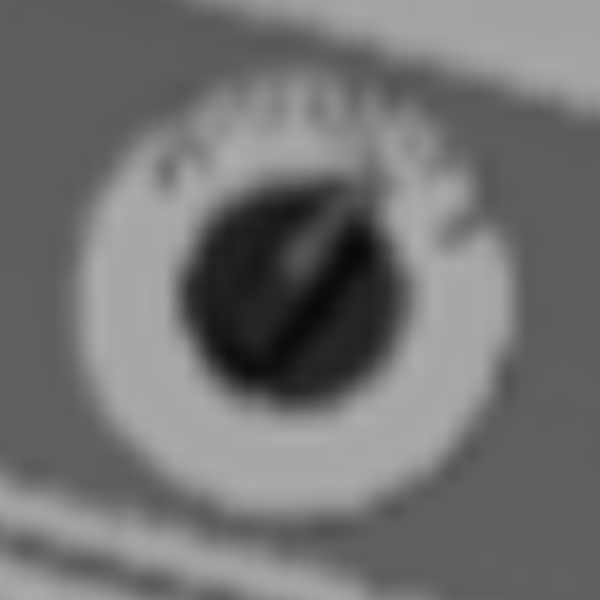

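```bash
python3 -c "
from workcell import *
print(hand_in(), get_state()['clock'])"
```

```text
the job is handed in; nothing more can be done
the job is handed in; nothing more can be done
```

The job is handed in. hand_in() gives no verdict, so these are my own readings.

- **Tray:** I pushed the handle in slowly, about 0.1 m/s at most. At the end the force rose to about 11 N with no further movement, so the tray is against its stop. The later pictures show its front flush with the box. I did not measure the remaining gap to the millimetre.
- **End stop:** I gripped the knob at about -0.09 rad and wound it clockwise in small steps. Near 2.0 rad the torque at rest rose from about 0 to 0.10, then 0.16 N m. The highest single reading was 0.235 N m, which includes turning friction and sensor noise and is below the 0.27 limit.
- **Setting:** I turned it back to 1.222 rad by the tool's yaw and let go. In the last picture the 0 mark is at about 34° and the 10 mark at about -66°, which puts 7 minutes at -36°. Knob edges in that picture gave 36.5° to 38.7° right. A raw centre-to-tip reading gave 31°, which I put down to viewing angle, because the bar stands above the dial.
- **Hands off:** Contact forces after release were about zero and the arm was clear, at about 18 of the 72 s. The power knob and bottle were not approached, and nothing nearby looked moved. I did not measure the other bench items again.

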